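# Sort returned medicines into their stock trays

## Task

Put the returned medicines on the table back into their stock trays: the two brown-glass vials into the orange tray and the two clear-glass vials into the green tray, all standing upright, one vial in each bay, and the blue carton lying flat in the blue tray. Never tip a vial over, and leave the tape roll and the cream tube where they are.

Things in the scene. Friction and masses are not known exactly. Their poses are not given: they have to be found in the camera images.
- brown_vial_blue_cap: glass vial standing upright, brown (amber) glass, blue cap; body 26 mm in diameter, 53 mm high with its cap, solid for contact up to 45 mm. Loose, about 35 g. Origin: centre of its underside, z up
- brown_vial_yellow_cap: glass vial standing upright, brown (amber) glass, yellow cap; body 22 mm in diameter, 47 mm high with its cap, solid for contact up to 40 mm. Loose, about 35 g. Origin: centre of its underside, z up
- clear_vial_red_cap: glass vial standing upright, clear colourless glass, red cap; body 26 mm in diameter, 53 mm high with its cap, solid for contact up to 45 mm. Loose, about 35 g. Origin: centre of its underside, z up
- clear_vial_grey_cap: glass vial standing upright, clear colourless glass, dark grey cap; body 26 mm in diameter, 49 mm high with its cap, solid for contact up to 41 mm. Loose, about 35 g. Origin: centre of its underside, z up
- blue_carton: small blue and white medicine carton lying flat, 88 x 50 x 22 mm (x, y, height). Loose, about 30 g. Origin: centre of its underside; x along its long side, z up
- tray_orange: fixed low open orange plastic tray, 124 x 68 x 12 mm outside (x, y, height), walls and floor 4 mm thick, rim 12 mm above the table. A divider as high as the rim parts it into two bays, centred at x = +29 and x = -29 mm from the origin, each 56 x 60 mm inside. A tab sticks out 7 mm at each x end. Origin: centre of its underside; x along its long side, z up
- tray_green: fixed low open green plastic tray, 124 x 68 x 12 mm outside (x, y, height), walls and floor 4 mm thick, rim 12 mm above the table. A divider as high as the rim parts it into two bays, centred at x = +29 and x = -29 mm from the origin, each 56 x 60 mm inside. A tab sticks out 7 mm at each x end. Origin: centre of its underside; x along its long side, z up
- tray_blue: fixed low open blue plastic tray, 122 x 86 x 12 mm outside (x, y, height), walls and floor 4 mm thick, rim 12 mm above the table. One bay, 114 x 78 mm inside, no divider. A tab sticks out 7 mm at each x end. Origin: centre of its underside; x along its long side, z up
- tape_roll: bystander: roll of black tape lying flat, about 62 mm across, 19 mm high, loose. Origin: centre of its underside
- cream_tube: bystander: small whitish cream tube lying flat, 30 x 82 x 20 mm, loose. Origin: on its underside near the middle, its length along y
Mind the look-alikes: they are no part of the job. What is shaped like the blue_carton but red, turquoise or yellow is not meant.

How it is judged (in metres and radians):
At the end, for the whole second after the job is handed in: Both brown vials stand on the floor of the orange tray, one in each bay, and both clear vials likewise in the green tray, upright to 0.1 rad; the carton lies flat (0.1 rad) on the floor of the blue tray, its centre within 20 mm of the tray's in each direction; all released and at rest ((((x of brown_vial_blue_cap in the frame of tray_orange between 0.01 and 0.05 m and y of brown_vial_blue_cap in the frame of tray_orange between -0.022 and 0.022 m and z of brown_vial_blue_cap in the frame of tray_orange between 0.001 and 0.008 m) and (x of brown_vial_yellow_cap in the frame of tray_orange between -0.05 and -0.01 m and y of brown_vial_yellow_cap in the frame of tray_orange between -0.022 and 0.022 m and z of brown_vial_yellow_cap in the frame of tray_orange between 0.001 and 0.008 m)) or ((x of brown_vial_blue_cap in the frame of tray_orange between -0.05 and -0.01 m and y of brown_vial_blue_cap in the frame of tray_orange between -0.022 and 0.022 m and z of brown_vial_blue_cap in the frame of tray_orange between 0.001 and 0.008 m) and (x of brown_vial_yellow_cap in the frame of tray_orange between 0.01 and 0.05 m and y of brown_vial_yellow_cap in the frame of tray_orange between -0.022 and 0.022 m and z of brown_vial_yellow_cap in the frame of tray_orange between 0.001 and 0.008 m))) and (((x of clear_vial_red_cap in the frame of tray_green between 0.01 and 0.05 m and y of clear_vial_red_cap in the frame of tray_green between -0.022 and 0.022 m and z of clear_vial_red_cap in the frame of tray_green between 0.001 and 0.008 m) and (x of clear_vial_grey_cap in the frame of tray_green between -0.05 and -0.01 m and y of clear_vial_grey_cap in the frame of tray_green between -0.022 and 0.022 m and z of clear_vial_grey_cap in the frame of tray_green between 0.001 and 0.008 m)) or ((x of clear_vial_red_cap in the frame of tray_green between -0.05 and -0.01 m and y of clear_vial_red_cap in the frame of tray_green between -0.022 and 0.022 m and z of clear_vial_red_cap in the frame of tray_green between 0.001 and 0.008 m) and (x of clear_vial_grey_cap in the frame of tray_green between 0.01 and 0.05 m and y of clear_vial_grey_cap in the frame of tray_green between -0.022 and 0.022 m and z of clear_vial_grey_cap in the frame of tray_green between 0.001 and 0.008 m))) and angle between each of brown_vial_blue_cap, brown_vial_yellow_cap, clear_vial_red_cap, clear_vial_grey_cap, blue_carton's own z axis and vertical below 0.1 rad and x of blue_carton in the frame of tray_blue between -0.02 and 0.02 m and y of blue_carton in the frame of tray_blue between -0.02 and 0.02 m and z of blue_carton in the frame of tray_blue between 0.001 and 0.008 m and linear speed of each of brown_vial_blue_cap, brown_vial_yellow_cap, clear_vial_red_cap, clear_vial_grey_cap, blue_carton below 0.02 m/s); the robot touches nothing.
It fails at once if a vial is tipped over (angle between any of brown_vial_blue_cap, brown_vial_yellow_cap, clear_vial_red_cap, clear_vial_grey_cap's own z axis and vertical above 0.8 rad).
It fails at once if the tape roll or the cream tube is pushed away (distance of any of tape_roll, cream_tube from where it was at the start of the episode above 0.03 m).
It also fails if it takes over 115 s, if anything falls off the work surface, if the arm or the gripper's body presses on something with over 40 N, if the wrist force passes 120 N, or if a joint passes its speed limit or range.

## Robot

A 6-joint arm with a two-finger parallel gripper is mounted at the origin on the work surface; the furniture and walls round the work are solid. World frame = base frame: x ahead of the robot, y to its left, z up, the work surface at z = 0. Lengths are in m, angles in degrees, forces in N, time in s.
With the tool pointing down it reaches from about 0.4 to 0.825 m from the base axis. Payload 7 kg.
Tool frame: the origin (TCP) lies on the centre line of the jaws, within the pads' length; the fingertips stand 14 mm ahead of it and the grasp point (between the pads) lies 5 mm behind it; z points along the fingers, y is the line along which they close (so a half turn about z gives the same grasp; the last joint's range is limited). The gripper opens to 88 mm and grips with 3 to 60 N. Pads are 19 mm wide; open, the fingers measure 130 mm over their backs; the gripper's body (78 mm by 193 mm) begins 47 mm behind the grasp point.
Start: joints at [-51.847, 20.546, 0.682, 0, -70.136, -16.507], TCP at [0.249, -0.627, 0.241] pointing down, gripper open.
Joint ranges: [-176.03, 176.03], [-82.01, 121.73], [-58.28, 71.71], [-173.87, 95.51], [-174.79, -0.11], [-173.66, 173.66]. Speed limits (degrees/s): [136.94, 136.94, 172.46, 180, 180, 180].

## Interface

Orientations are given as [roll, pitch, yaw] about the fixed x, y, z axes, in that order (R = Rz(yaw) Ry(pitch) Rx(roll)).
In Python, from plant import r gives the robot as it stands.
- The arm moves only by the tool send_rows, never from a script. Its argument "steps" is a list of rows, each an object with "dp": the shift along the tool's x, y, z in mm, a list of three; "roll": the turn about the tool's z in rad; "jaw": the opening in per cent of the stroke, from 0 (shut) to 100 (fully open). In form: [{"dp": [tx, ty, tz], "roll": roll, "jaw": jaw}, ...]. A call has 1 to 5 rows; each row is the pose to reach, as a shift and turn from the pose commanded when the call began, along the tool's axes at that moment; what a row does not reach only later rows make up. A row lasts 1/8 s, in which the tool goes at most 62.5 mm and 10.7 degrees, less where a joint would pass 70% of its speed; a pose out of reach is approached as far as the arm can. A call with a gripper value outside its range is refused whole. The fingers move at their own pace and stop on an object; "newtons" is the grip in N (left out, the last holds). Time passes only in rows, so rows that repeat a pose let the fingers close. It gives the time, the measured TCP pose, the force, the opening and the grip force at its end, in the units of the state.
- r.get_state(): the state, without advancing time (a new reading comes with each control period).
- r.capture(name): name is "side" or "top"; returns a dict with "image" (400x640x3 uint8, blue, green, red), "K" (3x3 intrinsics, pixels), "rvec" (rotation vector, rad) and "tvec" (3), from world to camera coordinates, as OpenCV has them. Camera axes: x right, y down, z forward; pixel columns grow to the right and rows downward; lengths in m; the calibration is good to about 2 mm. A picture is of the moment at which its call begins. There is no depth.
- r.close_job(): hands the job in; it is judged then, once.
The state is a dict: "time_s": time; "joints": joint angles; "qd": joint speeds; "joint_torque": joint torques, N m; "tcp_pos": TCP position; "eef_rot": TCP orientation; "contact_force": force on the tool from outside, world axes, zero at the start; "moment": the same for the moment, N m; "gripper_width": finger opening in m; "gripper_force": force on a finger pad.
Only numpy, scipy, OpenCV 4.12 (cv2) and the standard library are available. Lean on these libraries where they do the work, as an engineer would, in place of code of your own. Each camera call takes 0.05 s, during which the arm holds its last target. There are 200 camera calls.

## Working session

There is one attempt and no reset: what is moved stays moved. The work goes in short steps, Python scripts to look and compute and a tool call to move; the robot and the scene stay as the last step left them, time stands still between calls to the robot, and variables do not carry over. Pictures are saved under pics/ and viewed, at most 14 in all, crops included, and the job is handed in when it is done.

Besides the shell and the picture viewer there is one more tool, called after "Call:" by a JSON object that holds its "op" and its "data", one argument or row to a line. send_rows: Moves the arm, as the interface text tells. Its arguments: {"type":"object","properties":{"steps":{"type":"array","items":{"type":"object","properties":{"dp":{"type":"array","items":{"type":"number"}},"roll":{"type":"number"},"jaw":{"type":"number"}}}},"newtons":{"type":"number"}},"required":["steps"]}

```bash
mkdir -p pics
python3 - <<'E'
from plant import r
import cv2,pickle
d={}
for n in("top","side"):
    c=r.capture(n);d[n]=c;cv2.imwrite(f"pics/{n}0.png",c["image"])
    print(n,c["K"],c["rvec"],c["tvec"])
pickle.dump(d,open("c0.pkl","wb"))
print(r.get_state())
E
```

```text
top [[437.78520264   0.         319.24603438]
 [  0.         437.78520264 202.91820618]
 [  0.           0.           1.        ]] [ 2.12221176 -2.17543823  0.18072201] [-0.0511004   0.44497205  0.97334858]
side [[438.38382243   0.         315.67600504]
 [  0.         438.38382243 201.62697042]
 [  0.           0.           1.        ]] [ 2.16088492 -0.00576848  0.01516466] [-0.46909025  0.02707227  1.09451341]
{'time_s': 0.1, 'joints': array([-5.18469065e+01,  2.05875663e+01,  6.38644377e-01, -1.99965440e-02,
       -7.01348738e+01, -1.65078130e+01]), 'qd': array([-0.0529515 , -0.04022289,  0.13518977,  0.0778848 ,  0.03716667,
        0.02325058]), 'joint_torque': array([-2.69089411e-03, -5.84163451e+01,  2.93751258e+01,  7.01545089e+00,
        1.02048274e-02, -4.81422228e-05]), 'tcp_pos': array([ 0.24882328, -0.62701189,  0.23970371]), 'eef_rot': array([ 1.79914316e+02, -5.78862477e-03, -1.58361524e+02]), 'contact_force': array([-0.07019576,  0.06862558,  0.54492998]), 'moment': array([-0.01920806,  0.0198897 ,  0.01549292]), 'gripper_force': 0.0, 'gripper_width': 0.0875394858258944}
```

View pics/top0.png

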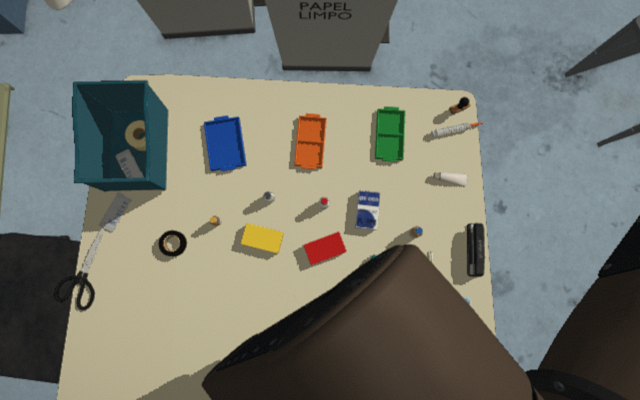

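View pics/side0.png

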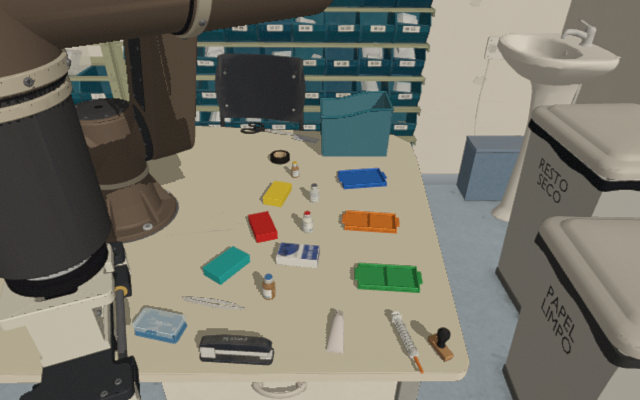

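The top view (640x400) shows these objects:
- **Trays:** blue at (225,145), orange at (311,142), green at (390,134).
- **Vial caps:** yellow (214,220), grey (267,196), red (324,202), blue (418,231).
- **Carton:** (368,210).
- **Bystanders:** tape roll (172,243), cream tube (450,180).

The side view shows the vials at (295,170), (314,193), (307,222) and (268,287).

```bash
cat > h.py <<'E'
import cv2,numpy as np
def ray(c,uv,z):
    R,_=cv2.Rodrigues(np.array(c["rvec"],float)); t=np.array(c["tvec"],float).ravel()
    p=cv2.undistortPoints(np.array(uv,float).reshape(-1,1,2),np.array(c["K"],float),None).reshape(-1,2)
    d=np.c_[p,np.ones(len(p))]@R; o=-R.T@t
    return o+d*((z-o[2])/d[:,2])[:,None]
def blob(c,box,lo,hi):
    x0,y0,x1,y1=box; h=cv2.cvtColor(c["image"],cv2.COLOR_BGR2HSV)
    m=np.zeros(h.shape[:2],np.uint8); m[y0:y1,x0:x1]=cv2.inRange(h,np.array(lo),np.array(hi))[y0:y1,x0:x1]
    cs,_=cv2.findContours(m,cv2.RETR_EXTERNAL,cv2.CHAIN_APPROX_NONE)
    return max(cs,key=cv2.contourArea) if cs else None
def mid(k): 
    x,y,w,h=cv2.boundingRect(k); return [x+(w-1)/2,y+(h-1)/2]
def rect(c,k,z):
    w=ray(c,k.reshape(-1,2),z)[:,:2]*1000
    (p,s,a)=cv2.minAreaRect(w.astype(np.float32))
    if s[0]<s[1]: a+=90; s=s[::-1]
    return np.round(p,1),np.round(s,1),round((a+90)%180-90,1)  # centre,size,long-side angle
E
python3 - <<'E'
import pickle;from h import *
d=pickle.load(open("c0.pkl","rb"));T,S=d["top"],d["side"]
for n,b,lo,hi in[("blue",(190,105,255,180),(105,120,50),(125,255,255)),("orange",(285,105,335,178),(4,150,80),(17,255,255)),("green",(365,95,415,170),(50,100,40),(80,255,255))]:
    k=blob(T,b,lo,hi);print(n,rect(T,k,.012),mid(k))
sb={"blue":((325,160,395,195),(105,120,50),(125,255,255)),"orange":((335,205,405,238),(4,150,80),(17,255,255)),"green":((345,255,430,298),(50,100,40),(80,255,255))}
for n,(b,lo,hi) in sb.items():
    print("side",n,rect(S,blob(S,b,lo,hi),.012))
im=np.hstack([cv2.resize(T["image"][185:245,x-30:x+30],(390,390),interpolation=cv2.INTER_CUBIC)for x in(214,267)])
im2=np.hstack([cv2.resize(T["image"][185:245,x-30:x+30],(390,390),interpolation=cv2.INTER_CUBIC)for x in(324,418)])
cv2.imwrite("pics/v.png",cv2.resize(np.vstack([im,im2]),(600,600)))
im=np.hstack([cv2.resize(S["image"][y-20:y+20,x-20:x+20],(240,240),interpolation=cv2.INTER_CUBIC)for x,y in((295,170),(314,193))])
im2=np.hstack([cv2.resize(S["image"][y-20:y+20,x-20:x+20],(240,240),interpolation=cv2.INTER_CUBIC)for x,y in((307,222),(268,287))])
c3=cv2.resize(T["image"][185:235,343:393],(300,300),interpolation=cv2.INTER_CUBIC)
cv2.imwrite("pics/s.png",np.hstack([np.vstack([im,im2]),np.vstack([c3,np.zeros((180,300,3),np.uint8)])]))
E
```

```text
blue (array([598.3, 161.4]), array([133.8,  85.4]), 8.2) [224.5, 143.0]
orange (array([598.8, -44.3]), array([136.6,  67. ]), -6.2) [310.0, 141.0]
green (array([ 612.8, -237.2]), array([135.9,  67.3]), -5.1) [389.5, 134.0]
side blue (array([600.3, 152.7]), array([132.3,  97.7]), 8.4)
side orange (array([598.8, -51.5]), array([135.6,  80.4]), -6.5)
side green (array([ 614.1, -243.1]), array([134.4,  75.9]), -5.2)
```

View pics/v.png

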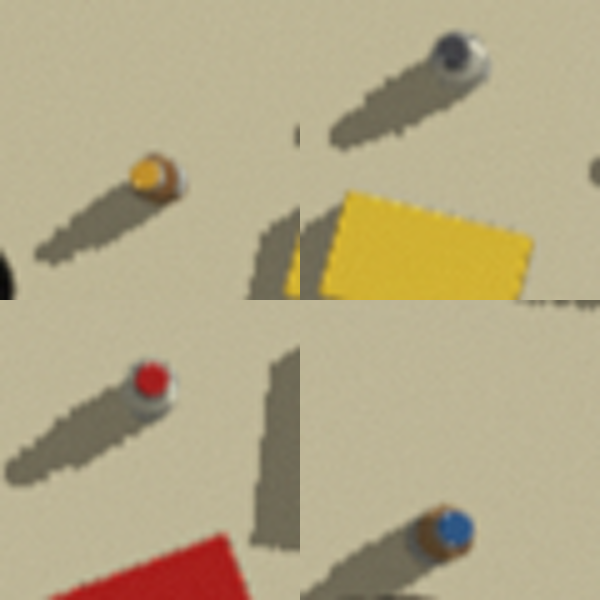

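View pics/s.png

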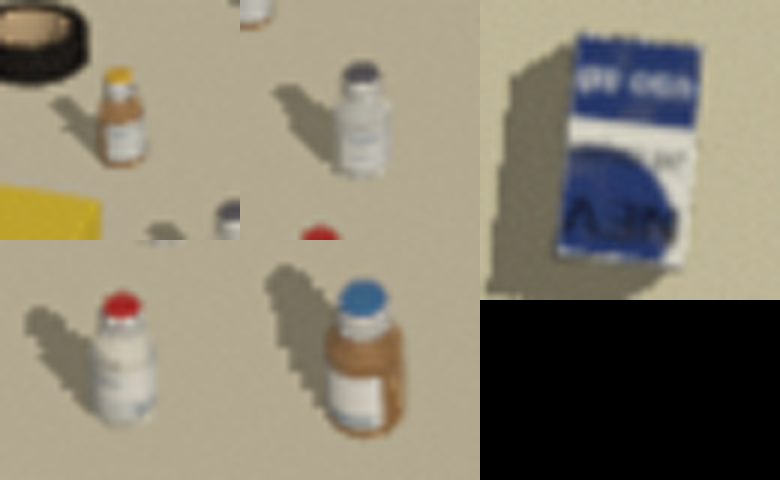

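The crops give cap-top pixels in both views and the carton's corners at its top face.

Run:
```python
import pickle;from h import *
d=pickle.load(open("c0.pkl","rb"));T,S=d["top"],d["side"]
top={"yel":(212.9,219.5,.047),"grey":(267.1,194.5,.049),"red":(323.9,200.5,.053),"blue":(418.5,230.3,.053)}
side={"yel":(294.3,162),"grey":(313.5,184.7),"red":(306.8,212.3),"blue":(268,276)}
base={"yel":(123,165,275,150),"grey":(122,175,294,173),"red":(124,423-240,287,202),"blue":(124,435-240,248,267)}
P=lambda c:c["K"]@np.c_[cv2.Rodrigues(c["rvec"])[0],np.ravel(c["tvec"])]
for n,(u,v,z) in top.items():
    X=cv2.triangulatePoints(P(T),P(S),np.array([[u],[v]]),np.array(side[n],float).reshape(2,1)).ravel();X=X[:3]/X[3]
    b=base[n]
    print(n,np.round(1e3*ray(T,[(u,v)],z)[0,:2]),np.round(1e3*ray(S,[side[n]],z)[0,:2]),"tri",np.round(1e3*X),"basefront",np.round(1e3*ray(S,[(b[0]/6-.5+b[2],b[1]/6-.5+b[3])],0)[0,:2]))
k=np.array([(97,35),(222,45),(208,265),(78,255)])/6-.5+[343,185]
print("carton",rect(T,k.reshape(-1,1,2),.022), np.round(1e3*ray(T,k,.022)[:,:2]))
```

```text
yel [410. 179.] [411. 178.] tri [410. 179.  47.] basefront [412. 176.]
grey [463.  56.] [464.  55.] tri [464.  56.  48.] basefront [465.  50.]
red [446. -72.] [447. -73.] tri [447. -72.  52.] basefront [448. -79.]
blue [ 373. -283.] [ 375. -284.] tri [ 374. -283.   52.] basefront [ 373. -292.]
carton (array([ 427.6, -174.5]), array([86.9, 50.3]), -6.3) [[ 473. -155.]
 [ 468. -204.]
 [ 382. -195.]
 [ 387. -145.]]
```

Call:
{"op": "send_rows", "data": {
  "steps": [
    {"dp": [0, 0, 0], "roll": 0.19, "jaw": 100},
    {"dp": [0, 0, 0], "roll": 0.378, "jaw": 100},
    {"dp": [0, 0, 0], "roll": 0.378, "jaw": 100}
  ],
  "newtons": 12
}}

```text
time_s: 0.48
tcp_pos: [0.2489, -0.6272, 0.2401]
eef_rot: [180.0, -0.0, -180.0]
contact_force: [0.5, -0.5, -0.3]
gripper_width: 0.0877
gripper_force: 0.0
```

Run:
```python
import pickle;from h import *
d=pickle.load(open("c0.pkl","rb"));S=d["side"]
k=blob(S,(195,240,258,285),(80,100,50),(97,255,255))
w=ray(S,k.reshape(-1,2),.022)*1e3; print(rect(S,k,.022)); print(w[w[:,0]>355][:, :2].round().tolist()[::4], w.max(0))
```

```text
(array([ 282.2, -214.8]), array([98.2, 65.3]), 53.3)
[] [ 327.63899351 -160.52463259   22.        ]
```

Call:
{"op": "send_rows", "data": {
  "steps": [
    {"dp": [-25, 60, 0], "roll": 0, "jaw": 60},
    {"dp": [-50, 120, 0], "roll": 0, "jaw": 60},
    {"dp": [-75, 180, 0], "roll": 0, "jaw": 60},
    {"dp": [-100, 240, 20], "roll": 0, "jaw": 60},
    {"dp": [-125, 300, 40], "roll": 0, "jaw": 60}
  ]
}}

```text
time_s: 1.1
tcp_pos: [0.3679, -0.3418, 0.2058]
eef_rot: [-180.0, 0.1, -179.7]
contact_force: [1.7, -0.3, -0.6]
gripper_width: 0.0531
gripper_force: 0.0
```

Call:
{"op": "send_rows", "data": {
  "steps": [
    {"dp": [0, 44, 40], "roll": 0, "jaw": 60},
    {"dp": [0, 44, 80], "roll": 0, "jaw": 60},
    {"dp": [0, 44, 80], "roll": 0, "jaw": 60}
  ]
}}

```text
time_s: 1.48
tcp_pos: [0.3657, -0.2984, 0.124]
eef_rot: [179.9, -0.3, -179.7]
contact_force: [0.2, -0.9, 0.6]
gripper_width: 0.0523
gripper_force: 0.0
```

Call:
{"op": "send_rows", "data": {
  "steps": [
    {"dp": [-8, 15, 10], "roll": 0, "jaw": 60},
    {"dp": [-8, 15, 50], "roll": 0, "jaw": 60},
    {"dp": [-8, 15, 98], "roll": 0, "jaw": 60},
    {"dp": [-8, 15, 98], "roll": 0, "jaw": 60}
  ]
}}

```text
time_s: 1.98
tcp_pos: [0.3739, -0.2847, 0.0267]
eef_rot: [179.9, -0.3, -180.0]
contact_force: [-0.3, 0.4, -0.6]
gripper_width: 0.0526
gripper_force: 0.0
```

Call:
{"op": "send_rows", "data": {
  "steps": [
    {"dp": [0, 1, 0], "roll": 0, "jaw": 15},
    {"dp": [0, 1, 0], "roll": 0, "jaw": 15},
    {"dp": [0, 1, 0], "roll": 0, "jaw": 15},
    {"dp": [0, 1, 0], "roll": 0, "jaw": 15},
    {"dp": [0, 1, 0], "roll": 0, "jaw": 15}
  ]
}}

```text
time_s: 2.6
tcp_pos: [0.3762, -0.2837, 0.029]
eef_rot: [-180.0, 0.1, -180.0]
contact_force: [-0.6, 0.8, 9.6]
gripper_width: 0.0253
gripper_force: 12.0
```

Call:
{"op": "send_rows", "data": {
  "steps": [
    {"dp": [0, 0, -15], "roll": 0, "jaw": 15},
    {"dp": [0, 0, -50], "roll": 0, "jaw": 15},
    {"dp": [0, 0, -90], "roll": 0, "jaw": 15},
    {"dp": [0, 0, -115], "roll": 0, "jaw": 15},
    {"dp": [0, 0, -115], "roll": 0, "jaw": 15}
  ]
}}

```text
time_s: 3.22
tcp_pos: [0.3765, -0.2839, 0.1451]
eef_rot: [-179.9, 0.3, -180.0]
contact_force: [0.2, 0.2, -0.2]
gripper_width: 0.0254
gripper_force: 12.0
```

Call:
{"op": "send_rows", "data": {
  "steps": [
    {"dp": [-40, 38, 0], "roll": 0, "jaw": 15},
    {"dp": [-80, 76, 0], "roll": 0, "jaw": 15},
    {"dp": [-120, 114, 0], "roll": 0, "jaw": 15},
    {"dp": [-160, 152, 0], "roll": 0, "jaw": 15},
    {"dp": [-200, 190, 0], "roll": 0, "jaw": 15}
  ]
}}

```text
time_s: 3.85
tcp_pos: [0.5759, -0.0921, 0.1418]
eef_rot: [-180.0, -0.1, 180.0]
contact_force: [1.1, -0.5, -1.0]
gripper_width: 0.0255
gripper_force: 12.0
```

Run:
```python
from plant import r
import cv2
cv2.imwrite("pics/side1.png",r.capture("side")["image"]);print(r.get_state()["tcp_pos"])
```

```text
[ 0.58096976 -0.08869688  0.1418596 ]
```

View pics/side1.png

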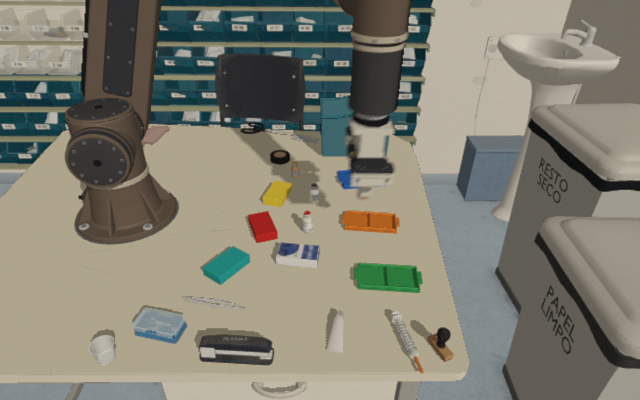

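Call:
{"op": "send_rows", "data": {
  "steps": [
    {"dp": [-46, 41, 0], "roll": 0, "jaw": 15},
    {"dp": [-46, 41, 0], "roll": 0, "jaw": 15},
    {"dp": [-46, 41, 40], "roll": 0, "jaw": 15},
    {"dp": [-46, 41, 85], "roll": 0, "jaw": 15},
    {"dp": [-46, 41, 85], "roll": 0, "jaw": 15}
  ]
}}

```text
time_s: 4.53
tcp_pos: [0.6177, -0.0534, 0.0539]
eef_rot: [-179.9, -0.5, 179.9]
contact_force: [-0.2, -0.4, 0.3]
gripper_width: 0.0253
gripper_force: 12.0
```

Call:
{"op": "send_rows", "data": {
  "steps": [
    {"dp": [-9, 6, 0], "roll": 0, "jaw": 15},
    {"dp": [-9, 6, 10], "roll": 0, "jaw": 15},
    {"dp": [-9, 6, 17], "roll": 0, "jaw": 15},
    {"dp": [-9, 6, 17], "roll": 0, "jaw": 15},
    {"dp": [-9, 6, 17], "roll": 0, "jaw": 15}
  ]
}}

```text
time_s: 5.15
tcp_pos: [0.6305, -0.0466, 0.0411]
eef_rot: [180.0, 0.0, 180.0]
contact_force: [0.8, 0.4, -0.1]
gripper_width: 0.0253
gripper_force: 12.0
```

Call:
{"op": "send_rows", "data": {
  "steps": [
    {"dp": [2, 0, 2], "roll": 0, "jaw": 15},
    {"dp": [2, 0, 4], "roll": 0, "jaw": 15},
    {"dp": [2, 0, 4], "roll": 0, "jaw": 15}
  ]
}}

```text
time_s: 5.52
tcp_pos: [0.6283, -0.0466, 0.0367]
eef_rot: [-180.0, -0.0, 180.0]
contact_force: [-0.6, 0.7, -1.2]
gripper_width: 0.0253
gripper_force: 12.0
```

Call:
{"op": "send_rows", "data": {
  "steps": [
    {"dp": [0, 0, 2], "roll": 0, "jaw": 15},
    {"dp": [0, 0, 2], "roll": 0, "jaw": 15}
  ]
}}

```text
time_s: 5.78
tcp_pos: [0.6283, -0.0466, 0.0346]
eef_rot: [-180.0, -0.0, 180.0]
contact_force: [0.4, -0.3, 0.3]
gripper_width: 0.0253
gripper_force: 12.0
```

Call:
{"op": "send_rows", "data": {
  "steps": [
    {"dp": [0, 0, 2], "roll": 0, "jaw": 15},
    {"dp": [0, 0, 2], "roll": 0, "jaw": 15}
  ]
}}

```text
time_s: 6.02
tcp_pos: [0.6287, -0.0465, 0.0331]
eef_rot: [-180.0, 0.0, 180.0]
contact_force: [0.3, 0.9, 1.4]
gripper_width: 0.0252
gripper_force: 12.0
```

Call:
{"op": "send_rows", "data": {
  "steps": [
    {"dp": [0, 0, 0], "roll": 0, "jaw": 50},
    {"dp": [0, 0, 0], "roll": 0, "jaw": 50},
    {"dp": [0, 0, -5], "roll": 0, "jaw": 50},
    {"dp": [0, 0, -55], "roll": 0, "jaw": 50},
    {"dp": [0, 0, -105], "roll": 0, "jaw": 50}
  ]
}}

```text
time_s: 6.65
tcp_pos: [0.628, -0.0467, 0.1389]
eef_rot: [-180.0, -0.1, 180.0]
contact_force: [1.2, 1.0, -0.1]
gripper_width: 0.0439
gripper_force: 0.0
```

Call:
{"op": "send_rows", "data": {
  "steps": [
    {"dp": [0, 0, 0], "roll": 0, "jaw": 60}
  ]
}}

```text
time_s: 6.78
tcp_pos: [0.6312, -0.0463, 0.1431]
eef_rot: [179.9, 0.5, -180.0]
contact_force: [0.4, 0.2, -0.3]
gripper_width: 0.0489
gripper_force: 0.0
```

Call:
{"op": "send_rows", "data": {
  "steps": [
    {"dp": [38, 39, 0], "roll": 0, "jaw": 60},
    {"dp": [76, 78, 0], "roll": 0, "jaw": 60},
    {"dp": [114, 117, 0], "roll": 0, "jaw": 60},
    {"dp": [152, 156, 0], "roll": 0, "jaw": 60},
    {"dp": [190, 195, 0], "roll": 0, "jaw": 60}
  ]
}}

```text
time_s: 7.4
tcp_pos: [0.437, 0.1494, 0.1377]
eef_rot: [180.0, 0.0, 180.0]
contact_force: [0.1, 1.6, 1.0]
gripper_width: 0.0527
gripper_force: 0.0
```

Call:
{"op": "send_rows", "data": {
  "steps": [
    {"dp": [29, 30, 0], "roll": 0, "jaw": 60},
    {"dp": [29, 30, 30], "roll": 0, "jaw": 60},
    {"dp": [29, 30, 60], "roll": 0, "jaw": 60},
    {"dp": [29, 30, 60], "roll": 0, "jaw": 60}
  ]
}}

```text
time_s: 7.9
tcp_pos: [0.408, 0.1773, 0.0762]
eef_rot: [-179.8, -0.2, 180.0]
contact_force: [0.1, 0.6, 0.3]
gripper_width: 0.0522
gripper_force: 0.0
```

Call:
{"op": "send_rows", "data": {
  "steps": [
    {"dp": [-2, 1, 25], "roll": 0, "jaw": 60},
    {"dp": [-2, 1, 49], "roll": 0, "jaw": 60},
    {"dp": [-2, 1, 49], "roll": 0, "jaw": 60},
    {"dp": [-2, 1, 49], "roll": 0, "jaw": 60}
  ]
}}

```text
time_s: 8.4
tcp_pos: [0.4121, 0.1799, 0.03]
eef_rot: [180.0, 0.1, 180.0]
contact_force: [0.6, -0.4, 0.2]
gripper_width: 0.0526
gripper_force: 0.0
```

Call:
{"op": "send_rows", "data": {
  "steps": [
    {"dp": [0, 0, 0], "roll": 0, "jaw": 12},
    {"dp": [0, 0, 0], "roll": 0, "jaw": 12},
    {"dp": [0, 0, 0], "roll": 0, "jaw": 12},
    {"dp": [0, 0, 0], "roll": 0, "jaw": 12},
    {"dp": [0, 0, 0], "roll": 0, "jaw": 12}
  ]
}}

```text
time_s: 9.02
tcp_pos: [0.4116, 0.1797, 0.029]
eef_rot: [180.0, 0.0, 180.0]
contact_force: [0.5, -0.1, 3.3]
gripper_width: 0.0212
gripper_force: 12.0
```

Call:
{"op": "send_rows", "data": {
  "steps": [
    {"dp": [0, 0, -15], "roll": 0, "jaw": 12},
    {"dp": [0, 0, -60], "roll": 0, "jaw": 12},
    {"dp": [0, 0, -111], "roll": 0, "jaw": 12},
    {"dp": [0, 0, -111], "roll": 0, "jaw": 12}
  ]
}}

```text
time_s: 9.52
tcp_pos: [0.4132, 0.1811, 0.1435]
eef_rot: [179.7, 0.3, -180.0]
contact_force: [-0.5, 0.7, -0.8]
gripper_width: 0.0211
gripper_force: 12.0
```

Call:
{"op": "send_rows", "data": {
  "steps": [
    {"dp": [-28, -38, 0], "roll": 0, "jaw": 12},
    {"dp": [-56, -76, 0], "roll": 0, "jaw": 12},
    {"dp": [-84, -114, 0], "roll": 0, "jaw": 12},
    {"dp": [-112, -152, 0], "roll": 0, "jaw": 12},
    {"dp": [-140, -190, 0], "roll": 0, "jaw": 12}
  ]
}}

```text
time_s: 10.15
tcp_pos: [0.5516, -0.012, 0.1388]
eef_rot: [-180.0, -0.1, 180.0]
contact_force: [-0.2, 1.3, -0.7]
gripper_width: 0.0213
gripper_force: 12.0
```

Call:
{"op": "send_rows", "data": {
  "steps": [
    {"dp": [-18, -31, 0], "roll": 0, "jaw": 12},
    {"dp": [-18, -31, 0], "roll": 0, "jaw": 12},
    {"dp": [-18, -31, 0], "roll": 0, "jaw": 12}
  ]
}}

```text
time_s: 10.52
tcp_pos: [0.5686, -0.0417, 0.1388]
eef_rot: [-180.0, -0.1, 179.9]
contact_force: [0.3, 0.1, -0.6]
gripper_width: 0.0209
gripper_force: 12.0
```

Descend to 0.037, then probe.

Call:
{"op": "send_rows", "data": {
  "steps": [
    {"dp": [-1, 0, 40], "roll": 0, "jaw": 12},
    {"dp": [-1, 0, 80], "roll": 0, "jaw": 12},
    {"dp": [-1, 0, 95], "roll": 0, "jaw": 12},
    {"dp": [-1, 0, 101], "roll": 0, "jaw": 12},
    {"dp": [-1, 0, 101], "roll": 0, "jaw": 12}
  ]
}}

```text
time_s: 11.15
tcp_pos: [0.5709, -0.0411, 0.0396]
eef_rot: [180.0, 0.1, -180.0]
contact_force: [1.0, 0.2, 0.3]
gripper_width: 0.0209
gripper_force: 12.0
```

Call:
{"op": "send_rows", "data": {
  "steps": [
    {"dp": [0, 0, 2], "roll": 0, "jaw": 12},
    {"dp": [0, 0, 2], "roll": 0, "jaw": 12},
    {"dp": [0, 0, 2], "roll": 0, "jaw": 12}
  ]
}}

```text
time_s: 11.52
tcp_pos: [0.5706, -0.0415, 0.0373]
eef_rot: [180.0, 0.0, 180.0]
contact_force: [0.2, 0.2, -0.2]
gripper_width: 0.0211
gripper_force: 12.0
```

Call:
{"op": "send_rows", "data": {
  "steps": [
    {"dp": [0, 0, 2], "roll": 0, "jaw": 12},
    {"dp": [0, 0, 4], "roll": 0, "jaw": 12},
    {"dp": [0, 0, 4], "roll": 0, "jaw": 12}
  ]
}}

```text
time_s: 11.9
tcp_pos: [0.5705, -0.0416, 0.033]
eef_rot: [-180.0, 0.0, 180.0]
contact_force: [-0.4, -1.0, 3.4]
gripper_width: 0.0208
gripper_force: 12.0
```

Call:
{"op": "send_rows", "data": {
  "steps": [
    {"dp": [0, 0, 0], "roll": 0, "jaw": 48},
    {"dp": [0, 0, 0], "roll": 0, "jaw": 48},
    {"dp": [0, 0, -5], "roll": 0, "jaw": 48},
    {"dp": [0, 0, -55], "roll": 0, "jaw": 48},
    {"dp": [0, 0, -105], "roll": 0, "jaw": 60}
  ]
}}

```text
time_s: 12.52
tcp_pos: [0.57, -0.0417, 0.1389]
eef_rot: [-180.0, -0.1, 180.0]
contact_force: [-0.2, 0.1, -0.4]
gripper_width: 0.0474
gripper_force: 0.0
```

Call:
{"op": "send_rows", "data": {
  "steps": [
    {"dp": [36, 33, 0], "roll": 0, "jaw": 60},
    {"dp": [72, 66, 0], "roll": 0, "jaw": 60},
    {"dp": [107, 98, 0], "roll": 0, "jaw": 60},
    {"dp": [107, 98, 30], "roll": 0, "jaw": 60},
    {"dp": [107, 98, 60], "roll": 0, "jaw": 60}
  ]
}}

```text
time_s: 13.15
tcp_pos: [0.4636, 0.0574, 0.0782]
eef_rot: [179.9, 0.1, -179.9]
contact_force: [0.4, -0.6, 0.5]
gripper_width: 0.0523
gripper_force: 0.0
```

Call:
{"op": "send_rows", "data": {
  "steps": [
    {"dp": [0, 0, 0], "roll": 0, "jaw": 60},
    {"dp": [0, 0, 0], "roll": 0, "jaw": 60}
  ]
}}

```text
time_s: 13.4
tcp_pos: [0.4641, 0.0566, 0.0788]
eef_rot: [180.0, 0.0, 180.0]
contact_force: [0.6, -0.7, -0.0]
gripper_width: 0.0525
gripper_force: 0.0
```

Call:
{"op": "send_rows", "data": {
  "steps": [
    {"dp": [0, 0, 25], "roll": 0, "jaw": 60},
    {"dp": [0, 0, 50], "roll": 0, "jaw": 60},
    {"dp": [0, 0, 51], "roll": 0, "jaw": 60},
    {"dp": [0, 0, 51], "roll": 0, "jaw": 60}
  ]
}}

```text
time_s: 13.9
tcp_pos: [0.4643, 0.0568, 0.028]
eef_rot: [180.0, 0.1, 180.0]
contact_force: [1.5, -0.2, -0.4]
gripper_width: 0.0526
gripper_force: 0.0
```

Call:
{"op": "send_rows", "data": {
  "steps": [
    {"dp": [0, 0, 0], "roll": 0, "jaw": 15},
    {"dp": [0, 0, 0], "roll": 0, "jaw": 15},
    {"dp": [0, 0, 0], "roll": 0, "jaw": 15},
    {"dp": [0, 0, 0], "roll": 0, "jaw": 15},
    {"dp": [0, 0, 0], "roll": 0, "jaw": 15}
  ]
}}

```text
time_s: 14.52
tcp_pos: [0.4636, 0.0566, 0.0271]
eef_rot: [180.0, 0.0, 180.0]
contact_force: [-0.2, 0.6, 4.9]
gripper_width: 0.0252
gripper_force: 12.0
```

Call:
{"op": "send_rows", "data": {
  "steps": [
    {"dp": [0, 0, -15], "roll": 0, "jaw": 15},
    {"dp": [0, 0, -60], "roll": 0, "jaw": 15},
    {"dp": [0, 0, -111], "roll": 0, "jaw": 15},
    {"dp": [0, 0, -111], "roll": 0, "jaw": 15}
  ]
}}

```text
time_s: 15.02
tcp_pos: [0.4655, 0.0575, 0.1415]
eef_rot: [179.8, 0.4, -180.0]
contact_force: [-0.6, 0.1, 0.1]
gripper_width: 0.0252
gripper_force: 12.0
```

Call:
{"op": "send_rows", "data": {
  "steps": [
    {"dp": [-20, -45, 0], "roll": 0, "jaw": 15},
    {"dp": [-40, -90, 0], "roll": 0, "jaw": 15},
    {"dp": [-60, -135, 0], "roll": 0, "jaw": 15},
    {"dp": [-80, -180, 0], "roll": 0, "jaw": 15},
    {"dp": [-100, -225, 0], "roll": 0, "jaw": 15}
  ]
}}

```text
time_s: 15.65
tcp_pos: [0.5633, -0.1701, 0.1367]
eef_rot: [180.0, -0.1, 180.0]
contact_force: [2.0, -0.4, 0.7]
gripper_width: 0.0251
gripper_force: 12.0
```

Call:
{"op": "send_rows", "data": {
  "steps": [
    {"dp": [-10, -33, 0], "roll": 0, "jaw": 15},
    {"dp": [-20, -66, 0], "roll": 0, "jaw": 15},
    {"dp": [-20, -66, 0], "roll": 0, "jaw": 15},
    {"dp": [-20, -66, 0], "roll": 0, "jaw": 15}
  ]
}}

```text
time_s: 16.15
tcp_pos: [0.5825, -0.2343, 0.1367]
eef_rot: [180.0, -0.1, 179.9]
contact_force: [0.1, 0.3, 0.5]
gripper_width: 0.0247
gripper_force: 12.0
```

Call:
{"op": "send_rows", "data": {
  "steps": [
    {"dp": [0, 0, 40], "roll": 0, "jaw": 15},
    {"dp": [0, 0, 80], "roll": 0, "jaw": 15},
    {"dp": [0, 0, 95], "roll": 0, "jaw": 15},
    {"dp": [0, 0, 101], "roll": 0, "jaw": 15},
    {"dp": [0, 0, 101], "roll": 0, "jaw": 15}
  ]
}}

```text
time_s: 16.77
tcp_pos: [0.584, -0.2344, 0.0376]
eef_rot: [-180.0, 0.1, -180.0]
contact_force: [-0.2, -0.3, 1.0]
gripper_width: 0.0253
gripper_force: 12.0
```

Call:
{"op": "send_rows", "data": {
  "steps": [
    {"dp": [0, 0, 2], "roll": 0, "jaw": 15},
    {"dp": [0, 0, 3], "roll": 0, "jaw": 15},
    {"dp": [0, 0, 3], "roll": 0, "jaw": 15}
  ]
}}

```text
time_s: 17.15
tcp_pos: [0.5834, -0.2346, 0.0342]
eef_rot: [-180.0, 0.0, 180.0]
contact_force: [-0.2, 0.1, 0.3]
gripper_width: 0.0248
gripper_force: 12.0
```

Call:
{"op": "send_rows", "data": {
  "steps": [
    {"dp": [0, 0, 2], "roll": 0, "jaw": 15},
    {"dp": [0, 0, 3], "roll": 0, "jaw": 15},
    {"dp": [0, 0, 3], "roll": 0, "jaw": 15}
  ]
}}

```text
time_s: 17.52
tcp_pos: [0.5834, -0.2346, 0.0312]
eef_rot: [-180.0, 0.0, 180.0]
contact_force: [-1.1, 0.5, 3.9]
gripper_width: 0.025
gripper_force: 12.0
```

Call:
{"op": "send_rows", "data": {
  "steps": [
    {"dp": [0, 0, 0], "roll": 0, "jaw": 50},
    {"dp": [0, 0, 0], "roll": 0, "jaw": 50},
    {"dp": [0, 0, -5], "roll": 0, "jaw": 50},
    {"dp": [0, 0, -55], "roll": 0, "jaw": 50},
    {"dp": [0, 0, -107], "roll": 0, "jaw": 60}
  ]
}}

```text
time_s: 18.15
tcp_pos: [0.5829, -0.2345, 0.1387]
eef_rot: [180.0, -0.1, 180.0]
contact_force: [1.3, -0.1, -0.2]
gripper_width: 0.0489
gripper_force: 0.0
```

Call:
{"op": "send_rows", "data": {
  "steps": [
    {"dp": [34, 41, 0], "roll": 0, "jaw": 60},
    {"dp": [68, 82, 0], "roll": 0, "jaw": 60},
    {"dp": [102, 122, 0], "roll": 0, "jaw": 60},
    {"dp": [136, 162, 0], "roll": 0, "jaw": 60},
    {"dp": [136, 162, 30], "roll": 0, "jaw": 60}
  ]
}}

```text
time_s: 18.77
tcp_pos: [0.4474, -0.0704, 0.1102]
eef_rot: [179.9, 0.4, -179.8]
contact_force: [0.8, -0.2, 0.5]
gripper_width: 0.0528
gripper_force: 0.0
```

Call:
{"op": "send_rows", "data": {
  "steps": [
    {"dp": [0, 0, 30], "roll": 0, "jaw": 60},
    {"dp": [0, 0, 30], "roll": 0, "jaw": 60},
    {"dp": [0, 0, 30], "roll": 0, "jaw": 60}
  ]
}}

```text
time_s: 19.15
tcp_pos: [0.448, -0.0725, 0.0788]
eef_rot: [-180.0, 0.0, 180.0]
contact_force: [-0.4, 1.0, 0.2]
gripper_width: 0.0525
gripper_force: 0.0
```

Call:
{"op": "send_rows", "data": {
  "steps": [
    {"dp": [1, 0, 25], "roll": 0, "jaw": 60},
    {"dp": [1, 0, 50], "roll": 0, "jaw": 60},
    {"dp": [1, 0, 51], "roll": 0, "jaw": 60},
    {"dp": [1, 0, 51], "roll": 0, "jaw": 60}
  ]
}}

```text
time_s: 19.65
tcp_pos: [0.4473, -0.0725, 0.028]
eef_rot: [180.0, 0.1, 180.0]
contact_force: [-0.8, 0.0, 0.4]
gripper_width: 0.0525
gripper_force: 0.0
```

Call:
{"op": "send_rows", "data": {
  "steps": [
    {"dp": [0, 0, 0], "roll": 0, "jaw": 15},
    {"dp": [0, 0, 0], "roll": 0, "jaw": 15},
    {"dp": [0, 0, 0], "roll": 0, "jaw": 15},
    {"dp": [0, 0, 0], "roll": 0, "jaw": 15},
    {"dp": [0, 0, 0], "roll": 0, "jaw": 15}
  ]
}}

```text
time_s: 20.27
tcp_pos: [0.4467, -0.0724, 0.0271]
eef_rot: [180.0, 0.0, -180.0]
contact_force: [-0.3, 1.3, 5.7]
gripper_width: 0.0256
gripper_force: 12.0
```

Call:
{"op": "send_rows", "data": {
  "steps": [
    {"dp": [0, 0, -15], "roll": 0, "jaw": 15},
    {"dp": [0, 0, -60], "roll": 0, "jaw": 15},
    {"dp": [0, 0, -111], "roll": 0, "jaw": 15},
    {"dp": [0, 0, -111], "roll": 0, "jaw": 15}
  ]
}}

```text
time_s: 20.78
tcp_pos: [0.4487, -0.0721, 0.1414]
eef_rot: [179.9, 0.4, -180.0]
contact_force: [-0.4, 0.2, -0.7]
gripper_width: 0.0252
gripper_force: 12.0
```

Call:
{"op": "send_rows", "data": {
  "steps": [
    {"dp": [-34, -30, 0], "roll": 0, "jaw": 15},
    {"dp": [-68, -60, 0], "roll": 0, "jaw": 15},
    {"dp": [-102, -90, 0], "roll": 0, "jaw": 15},
    {"dp": [-136, -120, 0], "roll": 0, "jaw": 15},
    {"dp": [-170, -150, 0], "roll": 0, "jaw": 15}
  ]
}}

```text
time_s: 21.4
tcp_pos: [0.6167, -0.2236, 0.1363]
eef_rot: [180.0, -0.1, 180.0]
contact_force: [0.7, 1.1, -0.5]
gripper_width: 0.0256
gripper_force: 12.0
```

Call:
{"op": "send_rows", "data": {
  "steps": [
    {"dp": [-25, -17, 0], "roll": 0, "jaw": 15},
    {"dp": [-25, -17, 0], "roll": 0, "jaw": 15},
    {"dp": [-25, -17, 0], "roll": 0, "jaw": 15}
  ]
}}

```text
time_s: 21.78
tcp_pos: [0.6403, -0.2392, 0.1364]
eef_rot: [180.0, -0.1, 180.0]
contact_force: [0.4, -0.7, 0.2]
gripper_width: 0.0254
gripper_force: 12.0
```

Call:
{"op": "send_rows", "data": {
  "steps": [
    {"dp": [0, 0, 40], "roll": 0, "jaw": 15},
    {"dp": [0, 0, 80], "roll": 0, "jaw": 15},
    {"dp": [0, 0, 95], "roll": 0, "jaw": 15},
    {"dp": [0, 0, 102], "roll": 0, "jaw": 15},
    {"dp": [0, 0, 102], "roll": 0, "jaw": 15}
  ]
}}

```text
time_s: 22.4
tcp_pos: [0.6418, -0.2395, 0.0367]
eef_rot: [-180.0, 0.1, -180.0]
contact_force: [-0.2, -0.3, -0.4]
gripper_width: 0.0252
gripper_force: 12.0
```

Call:
{"op": "send_rows", "data": {
  "steps": [
    {"dp": [0, 0, 2], "roll": 0, "jaw": 15},
    {"dp": [0, 0, 3], "roll": 0, "jaw": 15},
    {"dp": [0, 0, 5], "roll": 0, "jaw": 15},
    {"dp": [0, 0, 5], "roll": 0, "jaw": 15}
  ]
}}

```text
time_s: 22.9
tcp_pos: [0.6417, -0.2396, 0.0313]
eef_rot: [-180.0, 0.0, -180.0]
contact_force: [-0.3, -0.5, 2.2]
gripper_width: 0.0251
gripper_force: 12.0
```

Call:
{"op": "send_rows", "data": {
  "steps": [
    {"dp": [0, 0, 0], "roll": 0, "jaw": 50},
    {"dp": [0, 0, 0], "roll": 0, "jaw": 50},
    {"dp": [0, 0, -5], "roll": 0, "jaw": 50},
    {"dp": [0, 0, -55], "roll": 0, "jaw": 50},
    {"dp": [0, 0, -107], "roll": 0, "jaw": 60}
  ]
}}

```text
time_s: 23.52
tcp_pos: [0.6408, -0.2395, 0.1386]
eef_rot: [180.0, -0.1, 180.0]
contact_force: [1.0, -0.3, 0.7]
gripper_width: 0.049
gripper_force: 0.0
```

Call:
{"op": "send_rows", "data": {
  "steps": [
    {"dp": [43, 13, 0], "roll": 0, "jaw": 85},
    {"dp": [86, 26, 0], "roll": 0, "jaw": 85},
    {"dp": [129, 39, 0], "roll": 0, "jaw": 85},
    {"dp": [172, 52, 0], "roll": 0.05, "jaw": 85},
    {"dp": [214, 65, 0], "roll": 0.11, "jaw": 85}
  ]
}}

```text
time_s: 24.15
tcp_pos: [0.426, -0.1742, 0.1382]
eef_rot: [180.0, 0.0, 173.6]
contact_force: [0.0, 0.6, 0.3]
gripper_width: 0.0746
gripper_force: 0.0
```

Call:
{"op": "send_rows", "data": {
  "steps": [
    {"dp": [0, 0, 40], "roll": 0, "jaw": 85},
    {"dp": [0, 0, 70], "roll": 0, "jaw": 85},
    {"dp": [0, 0, 70], "roll": 0, "jaw": 85}
  ]
}}

```text
time_s: 24.52
tcp_pos: [0.4259, -0.1745, 0.0668]
eef_rot: [-180.0, -0.2, 173.7]
contact_force: [0.9, 0.8, -0.4]
gripper_width: 0.0745
gripper_force: 0.0
```

Run:
```python
from plant import r
import cv2
cv2.imwrite("pics/side2.png",r.capture("side")["image"]);s=r.get_state();print(s["tcp_pos"],s["eef_rot"])
```

```text
[ 0.42708671 -0.17458345  0.06794175] [-1.79973968e+02 -8.86438609e-02  1.73703296e+02]
```

View pics/side2.png

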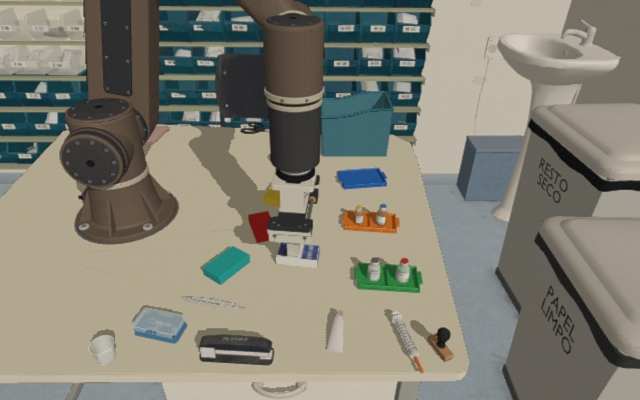

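All four vials stand in their bays: orange tray at (360,215) and (382,215), green tray at (374,269) and (403,270). The gripper is above the carton at (298,255). Next I pick up the carton.

Call:
{"op": "send_rows", "data": {
  "steps": [
    {"dp": [0, 0, 25], "roll": 0, "jaw": 85},
    {"dp": [0, 0, 44], "roll": 0, "jaw": 85},
    {"dp": [0, 0, 44], "roll": 0, "jaw": 85},
    {"dp": [0, 0, 44], "roll": 0, "jaw": 85}
  ]
}}

```text
time_s: 25.08
tcp_pos: [0.4284, -0.1746, 0.0251]
eef_rot: [180.0, 0.1, 173.7]
contact_force: [1.0, 0.1, -0.1]
gripper_width: 0.0746
gripper_force: 0.0
```

Call:
{"op": "send_rows", "data": {
  "steps": [
    {"dp": [0, 0, 0], "roll": 0, "jaw": 45},
    {"dp": [0, 0, 0], "roll": 0, "jaw": 45},
    {"dp": [0, 0, 0], "roll": 0, "jaw": 45},
    {"dp": [0, 0, 0], "roll": 0, "jaw": 45},
    {"dp": [0, 0, 0], "roll": 0, "jaw": 45}
  ]
}}

```text
time_s: 25.7
tcp_pos: [0.4275, -0.1745, 0.0241]
eef_rot: [-180.0, 0.0, 173.7]
contact_force: [-0.7, 1.0, 6.4]
gripper_width: 0.0499
gripper_force: 12.0
```

Call:
{"op": "send_rows", "data": {
  "steps": [
    {"dp": [0, 0, -15], "roll": 0, "jaw": 45},
    {"dp": [0, 0, -60], "roll": 0, "jaw": 45},
    {"dp": [0, 0, -115], "roll": 0, "jaw": 45},
    {"dp": [0, 0, -115], "roll": 0, "jaw": 45}
  ]
}}

```text
time_s: 26.2
tcp_pos: [0.4299, -0.1747, 0.1428]
eef_rot: [180.0, 0.5, 173.7]
contact_force: [0.9, -0.1, -0.4]
gripper_width: 0.05
gripper_force: 12.0
```

Call:
{"op": "send_rows", "data": {
  "steps": [
    {"dp": [0, 0, 0], "roll": -0.11, "jaw": 45},
    {"dp": [0, 0, 0], "roll": -0.11, "jaw": 45}
  ]
}}

```text
time_s: 26.45
tcp_pos: [0.4268, -0.1744, 0.1383]
eef_rot: [180.0, -0.1, 179.9]
contact_force: [-0.1, 0.3, -0.5]
gripper_width: 0.0498
gripper_force: 12.0
```

Call:
{"op": "send_rows", "data": {
  "steps": [
    {"dp": [-20, 40, 0], "roll": 0, "jaw": 45},
    {"dp": [-40, 80, 0], "roll": 0, "jaw": 45},
    {"dp": [-60, 120, 0], "roll": 0, "jaw": 45},
    {"dp": [-80, 160, 0], "roll": 0, "jaw": 45},
    {"dp": [-100, 200, 0], "roll": 0, "jaw": 45}
  ]
}}

```text
time_s: 27.08
tcp_pos: [0.5275, 0.0268, 0.138]
eef_rot: [-180.0, -0.1, 179.8]
contact_force: [0.8, -0.4, 0.1]
gripper_width: 0.0503
gripper_force: 12.0
```

Call:
{"op": "send_rows", "data": {
  "steps": [
    {"dp": [-17, 34, 0], "roll": 0, "jaw": 45},
    {"dp": [-35, 68, 0], "roll": -0.05, "jaw": 45},
    {"dp": [-52, 102, 0], "roll": -0.1, "jaw": 45},
    {"dp": [-70, 136, 0], "roll": -0.14, "jaw": 45},
    {"dp": [-70, 136, 0], "roll": -0.14, "jaw": 45}
  ]
}}

```text
time_s: 27.7
tcp_pos: [0.598, 0.1634, 0.1372]
eef_rot: [-180.0, -0.1, -172.0]
contact_force: [-0.8, -0.7, -0.1]
gripper_width: 0.0496
gripper_force: 12.0
```

Call:
{"op": "send_rows", "data": {
  "steps": [
    {"dp": [0, 0, 0], "roll": 0, "jaw": 45}
  ]
}}

```text
time_s: 27.82
tcp_pos: [0.5967, 0.1611, 0.1377]
eef_rot: [-180.0, -0.1, -172.1]
contact_force: [-0.2, -0.7, -0.9]
gripper_width: 0.0496
gripper_force: 12.0
```

Call:
{"op": "send_rows", "data": {
  "steps": [
    {"dp": [0, 0, 40], "roll": 0, "jaw": 45},
    {"dp": [0, 0, 80], "roll": 0, "jaw": 45},
    {"dp": [0, 0, 98], "roll": 0, "jaw": 45},
    {"dp": [0, 0, 104], "roll": 0, "jaw": 45},
    {"dp": [0, 0, 104], "roll": 0, "jaw": 45}
  ]
}}

```text
time_s: 28.45
tcp_pos: [0.5979, 0.1615, 0.0356]
eef_rot: [180.0, 0.0, -172.0]
contact_force: [-0.5, -0.7, 0.1]
gripper_width: 0.0496
gripper_force: 12.0
```

Call:
{"op": "send_rows", "data": {
  "steps": [
    {"dp": [0, 0, 2], "roll": 0, "jaw": 45},
    {"dp": [0, 0, 4], "roll": 0, "jaw": 45},
    {"dp": [0, 0, 5], "roll": 0, "jaw": 45},
    {"dp": [0, 0, 5], "roll": 0, "jaw": 45}
  ]
}}

```text
time_s: 28.95
tcp_pos: [0.5974, 0.1615, 0.0299]
eef_rot: [180.0, 0.0, -172.0]
contact_force: [0.6, 0.7, -0.9]
gripper_width: 0.0501
gripper_force: 12.0
```

Call:
{"op": "send_rows", "data": {
  "steps": [
    {"dp": [0, 0, 1], "roll": 0, "jaw": 45},
    {"dp": [0, 0, 2], "roll": 0, "jaw": 45},
    {"dp": [0, 0, 2], "roll": 0, "jaw": 45}
  ]
}}

```text
time_s: 29.32
tcp_pos: [0.5975, 0.1615, 0.0282]
eef_rot: [-180.0, 0.0, -172.0]
contact_force: [-2.3, -0.1, 4.2]
gripper_width: 0.0494
gripper_force: 12.0
```

Contact. I release, lift, move clear and check.

Call:
{"op": "send_rows", "data": {
  "steps": [
    {"dp": [0, 0, 0], "roll": 0, "jaw": 80},
    {"dp": [0, 0, 0], "roll": 0, "jaw": 80},
    {"dp": [0, 0, 0], "roll": 0, "jaw": 80},
    {"dp": [0, 0, -45], "roll": 0, "jaw": 80},
    {"dp": [0, 0, -105], "roll": 0, "jaw": 80}
  ]
}}

```text
time_s: 29.95
tcp_pos: [0.5964, 0.1609, 0.1323]
eef_rot: [-179.9, -0.2, -172.0]
contact_force: [1.2, 1.7, 0.2]
gripper_width: 0.0702
gripper_force: 0.0
```

Call:
{"op": "send_rows", "data": {
  "steps": [
    {"dp": [40, 0, -40], "roll": 0, "jaw": 80},
    {"dp": [80, 0, -80], "roll": 0, "jaw": 80},
    {"dp": [120, 0, -100], "roll": 0, "jaw": 80},
    {"dp": [160, 0, -100], "roll": 0, "jaw": 80},
    {"dp": [160, 0, -100], "roll": 0, "jaw": 80}
  ]
}}

```text
time_s: 30.58
tcp_pos: [0.437, 0.1387, 0.2337]
eef_rot: [179.9, 0.1, -171.9]
contact_force: [0.3, 0.3, 0.3]
gripper_width: 0.0703
gripper_force: 0.0
```

Run:
```python
from plant import r
import cv2
t=r.capture("top")["image"][60:260,60:480];s=r.capture("side")["image"][130:330,180:460]
cv2.imwrite("pics/end.png",cv2.vconcat([cv2.resize(t,(630,300)),cv2.resize(s,(630,300))]))
```

```text
(no output)
```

View pics/end.png

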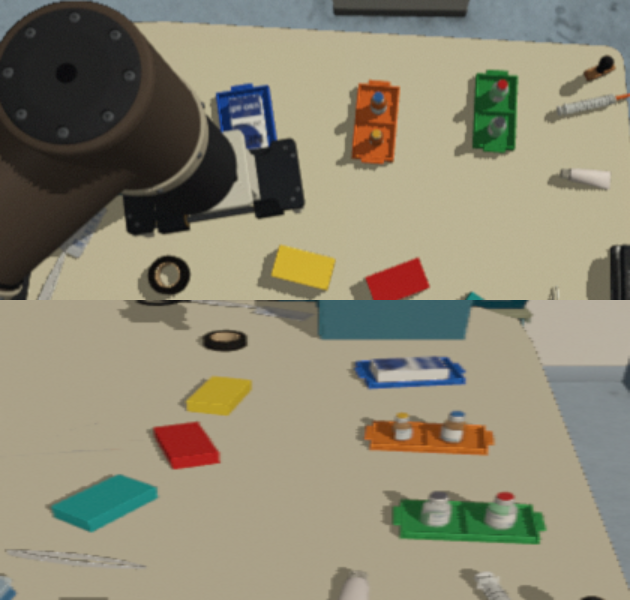

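The closing picture shows all four vials upright in their bays: orange at (378,105) and (376,135), green at (500,90) and (497,125). The carton lies flat in the blue tray at (410,370), and the tape roll and cream tube have not moved.

```bash
python3 -c "
from plant import r
print(r.close_job())"
```

```text
the job is handed in; nothing more can be done
None
```

I handed the job in at about 31 s: all four vials stand upright one to a bay in the right trays, the carton lies flat in the blue tray, and the tape roll and cream tube look unmoved; that is from the final pictures, as no verdict came back.

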